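# Lay out a hanging glass chain for linking

## Task

Lay the glass suncatcher out ready for linking: put the four framed glass pieces on the four marks of the paper pattern in the order in which they will hang, the largest next to the brass hanging ring and each next one smaller, down to the smallest beside the violet glass drop. Centre each piece flat on its mark, with its wire loops pointing along the drawn line. Set the glass down gently, never letting it fall, and leave the ring and the drop where they lie.

Things in the scene. Friction and masses are not known exactly. Their poses are not given: they have to be found in the camera images.
- red_c (a point): ruby red glass piece, the largest: a long hexagon in a grey metal frame, 68 mm long (plus a 7 mm wire loop at each pointed end), 50 mm wide, 14 mm thick, 20 to 150 g, lying flat. Point at its centre, half-way up; x axis along its length through both loops, y across its parallel long sides (50 mm apart, to be gripped), z up. Ends alike. Tools up to 15 mm high lie between the pieces.
- amber_c (a point): amber yellow glass piece, the second largest: a long hexagon in a grey metal frame, 57 mm long (plus a 7 mm wire loop at each pointed end), 42 mm wide, 14 mm thick, 20 to 150 g, lying flat. Point at its centre, half-way up; x axis along its length through both loops, y across its parallel long sides (42 mm apart, to be gripped), z up. Ends alike. Tools up to 15 mm high lie between the pieces.
- blue_c (a point): dark blue glass piece, the second smallest: a long hexagon in a grey metal frame, 46 mm long (plus a 7 mm wire loop at each pointed end), 34 mm wide, 14 mm thick, 20 to 150 g, lying flat. Point at its centre, half-way up; x axis along its length through both loops, y across its parallel long sides (34 mm apart, to be gripped), z up. Ends alike. Tools up to 15 mm high lie between the pieces.
- opal_c (a point): milky white glass piece, the smallest: a long hexagon in a grey metal frame, 36 mm long (plus a 7 mm wire loop at each pointed end), 26 mm wide, 14 mm thick, 20 to 150 g, lying flat. Point at its centre, half-way up; x axis along its length through both loops, y across its parallel long sides (26 mm apart, to be gripped), z up. Ends alike. Tools up to 15 mm high lie between the pieces.
- mark1: centre mark on the paper pattern, the leftmost seen from the robot: blue ink circle 26 mm across with a cross, flat on the board. Origin at its centre on the board's top face, 18 mm above the bench; y along the drawn line, x across it, z up. Marks are about 96 mm apart. A 6 mm high aluminium rule lies along the board's far edge, 74 mm beyond the line.
- mark2: centre mark on the paper pattern, the second from the left seen from the robot: blue ink circle 26 mm across with a cross, flat on the board. Origin at its centre on the board's top face, 18 mm above the bench; y along the drawn line, x across it, z up. Marks are about 96 mm apart. A 6 mm high aluminium rule lies along the board's far edge, 74 mm beyond the line.
- mark3: centre mark on the paper pattern, the third from the left seen from the robot: blue ink circle 26 mm across with a cross, flat on the board. Origin at its centre on the board's top face, 18 mm above the bench; y along the drawn line, x across it, z up. Marks are about 96 mm apart. A 6 mm high aluminium rule lies along the board's far edge, 74 mm beyond the line.
- mark4: centre mark on the paper pattern, the rightmost seen from the robot: blue ink circle 26 mm across with a cross, flat on the board. Origin at its centre on the board's top face, 18 mm above the bench; y along the drawn line, x across it, z up. Marks are about 96 mm apart. A 6 mm high aluminium rule lies along the board's far edge, 74 mm beyond the line.
- ring: brass hanging ring, 43 mm across and 6 mm thick with a small tab, lying loose on the board at one end of the drawn line, about 85 mm beyond the end mark (either the left or the right end). Origin under its centre, on the board. Not to be moved.
- drop: violet glass drop, 26 mm wide, 40 mm long, 12 mm thick, lying loose on the board at the other end of the drawn line, about 85 mm beyond the end mark. Origin under its middle, on the board. Not to be moved. Nothing near the board and the pieces is higher than 52 mm.
Not all that is in view belongs to the job. What is shaped like the part that bears blue_c but turquoise is not meant. Leave any brown look-alike of the part that bears opal_c alone.

How it is judged:
By the outcome, as a careful person would: the job done as asked, in the order asked, and still so for the second after the job is handed in, with the robot touching nothing.
It also fails if it takes over 102 s, if anything falls off the work surface, if the arm or the gripper's body presses on something with over 40 N, if the wrist force passes 120 N, or if a joint passes its speed limit or range.

## Robot

A 6-joint arm with a two-finger parallel gripper is mounted at the origin on the work surface. World frame = base frame: x ahead of the robot, y to its left, z up, the work surface at z = 0. Lengths are in m, angles in rad, forces in N, time in s.
With the tool pointing down it reaches from about 0.375 to 0.9 m from the base axis. Payload 3.1 kg.
Tool frame: the origin (TCP) lies between the finger pads; the fingertips stand 8 mm ahead of it and the grasp point (between the pads) lies 11 mm behind it; z points along the fingers, y is the line along which they close (so a half turn about z gives the same grasp; the last joint's range is limited). The gripper opens to 87 mm and grips with 3 to 60 N. Pads are 19 mm wide; open, the fingers measure 117 mm over their backs; the gripper's body (75 mm by 190 mm) begins 51 mm behind the grasp point.
Start: joints at [1.137, 0.527, 1.433, -0, 1.181, -0.178], TCP at [0.157, 0.605, 0.231] pointing down, gripper open.
Joint ranges: [-3.08, 3.08], [-0.75, 2.2], [0.22, 2.44], [-1.43, 4.57], [0, 2.65], [-2.85, 2.85]. Speed limits (rad/s): [2.79, 2.79, 3.14, 3.14, 3.14, 3.14].

## Interface

Orientations are given as a unit quaternion [x, y, z, w].
In Python, from rig import robot, vision, job gives the robot as it stands.
- The arm moves only by the shell command python3 -m handwheel 'ROWS' [OPENING] [FORCE]. ROWS is JSON, a list of rows, each a list of 4 numbers: the shift along the tool's x, y, z as a fraction of full scale, then the turn about the tool's z as a fraction of full scale. A call has 1 to 20 rows; each row is the pose to reach, as a shift and turn from the pose commanded when the call began, along the tool's axes at that moment, turning the shorter way round; what a row does not reach only later rows make up. Full scale, the value 1, is 300 mm for a shift and 2 pi rad for a turn. A row lasts 1/12 s, in which the tool goes at most 41.7 mm and 7.16 degrees, less where a joint would pass 70% of its speed; a pose out of reach is approached as far as the arm can. A call with a number of a shift or a turn outside -1 to 1 is refused whole. A call with a gripper value outside its range is refused whole. OPENING is the opening in per cent of the stroke, from 0 (shut) to 100 (fully open), set as the call begins (- or left out, the last holds). The fingers move at their own pace and stop on an object; FORCE is the grip in N (left out, the last holds). Time passes only in rows, so rows that repeat a pose let the fingers close. It gives the time, the measured TCP pose, the force, the opening and the grip force at its end, in the units of the state.
- robot.get_obs(): the state, without advancing time (a new reading comes with each control period).
- vision.camera(name): name is "scene" or "top" or "wrist"; returns a dict with "frame" (480x640x3 uint8, red, green, blue), "K" (3x3 intrinsics, pixels), "k1" (the pictures are not rectified: a ray, as slopes to the right and down, at radius r is drawn at 1 + k1 r^2 times it, then the intrinsics apply), "cam_to_world" (4x4, takes a point from camera to world coordinates); the wrist camera has in their place "hand_eye" (4x4, takes a point from camera to tool coordinates, whose origin is the TCP and whose axes are the flange's). Camera axes: x right, y down, z forward; pixel columns grow to the right and rows downward; lengths in m; the calibration is good to about 2 mm. A picture is of the moment at which its call begins: read the wrist's pose just before it. There is no depth.
- job.hand_in(): hands the job in; it is judged then, once.
Trained networks look in the newest picture that a camera, given by its name, has taken for a name from the list of things; names that differ only in an ending like _2 or _b are one class to them, and where a whole thing is asked for, a point or a joint stands for the part that bears it (a point fixed in the world has none). Each returns a list of dicts, best first, with "conf" (0 to 1); they miss things now and then, are a little off and sometimes report something else, mostly with a low value. They report only what shows in the picture. A call takes as long as a camera call. They do not tell look-alikes from the thing itself.
- vision.look_for(camera, label): "point" ([row, column] in pixels, amid what is visible of it).
- vision.outline_of(camera, label): "mask" (480x640 bool, what is visible of it) and "point" ([row, column] in pixels, amid what is visible of it).
The state is a dict: "time": time; "q": joint angles; "joint_velocities": joint speeds; "joint_torque": joint torques, N m; "position": TCP position; "tool_rot": TCP orientation; "ft_force": force on the tool from outside, world axes, zero at the start; "moment": the same for the moment, N m; "grip_width": finger opening in m; "grip_force": force on a finger pad.
Only numpy, scipy, OpenCV 4.12 (cv2) and the standard library are available. Lean on these libraries where they do the work, as an engineer would, in place of code of your own. Each camera call takes 0.05 s, during which the arm holds its last target. There are 200 camera calls.

## Working session

There is one attempt and no reset: what is moved stays moved. The work goes in short steps, Python scripts to look and compute and a shell command to move; the robot and the scene stay as the last step left them, time stands still between calls to the robot, and variables do not carry over. Pictures are saved under pics/ and viewed, at most 14 in all, crops included, and the job is handed in when it is done.

```bash
mkdir -p pics; ls; python3 - <<'E'
from rig import robot, vision, job
import cv2, numpy as np
for n in ("top","scene"):
    c=vision.camera(n); cv2.imwrite(f"pics/{n}0.png",c["frame"][:,:,::-1])
    print(n,c["K"],c["k1"],c["cam_to_world"])
    for l in ("red_c","amber_c","blue_c","opal_c","mark1","ring","drop"):
        print(l,[(np.round(d["point"]).tolist(),round(d["conf"],2)) for d in vision.look_for(n,l)])
o=robot.get_obs(); print(o)
E
```

```text
pics
top [[531.0778765    0.         319.7018108 ]
 [  0.         531.0778765  234.68065105]
 [  0.           0.           1.        ]] 0.020414332643824366 [[ 0.00913324 -0.98414156  0.17714958  0.35201798]
 [-0.99989299 -0.00696355  0.01286565 -0.03191752]
 [-0.01142803 -0.17724813 -0.98409984  0.949771  ]
 [ 0.          0.          0.          1.        ]]
red_c [([274.0, 373.0], 0.87)]
amber_c [([290.0, 136.0], 0.92)]
blue_c [([248.0, 509.0], 0.98), ([301.0, 482.0], 0.93), ([272.0, 374.0], 0.32)]
opal_c [([325.0, 243.0], 0.83), ([281.0, 261.0], 0.51)]
mark1 [([164.0, 407.0], 0.72), ([195.0, 252.0], 0.53), ([174.0, 357.0], 0.49)]
ring [([174.0, 356.0], 0.63), ([197.0, 201.0], 0.62)]
drop [([152.0, 454.0], 0.51)]
scene [[517.50984399   0.         307.17787098]
 [  0.         517.50984399 234.52754864]
 [  0.           0.           1.        ]] -0.0755290460357999 [[ 0.3998365   0.74600133 -0.53255308  1.00498621]
 [ 0.91645714 -0.3351375   0.21860732 -0.23287005]
 [-0.01539715 -0.57546927 -0.81767845  0.77834246]
 [ 0.          0.          0.          1.        ]]
red_c [([236.0, 2
[... 341 characters left out ...]
]
{'time': 0.8, 'q': array([ 1.13747422e+00,  5.27435986e-01,  1.43270732e+00, -5.30735045e-05,
        1.18141478e+00, -1.78483097e-01]), 'joint_velocities': array([-0.00026971, -0.00033495,  0.00256499,  0.00021314, -0.00167492,
        0.00121129]), 'joint_torque': array([-6.23040014e-04, -4.39943075e+01, -1.76983416e+01,  6.33333111e-02,
        5.02901059e-02, -2.49227224e-05]), 'position': array([0.1575185 , 0.6047929 , 0.23058543]), 'tool_rot': array([1.27064999e-01, 9.91894392e-01, 9.08769099e-06, 2.86157576e-05]), 'ft_force': array([ 0.15138538, -0.03544313, -0.45112926]), 'moment': array([-0.04571534,  0.01662748, -0.03405244]), 'grip_force': 0.0, 'grip_width': 0.08703343914310006}
```

View pics/top0.png

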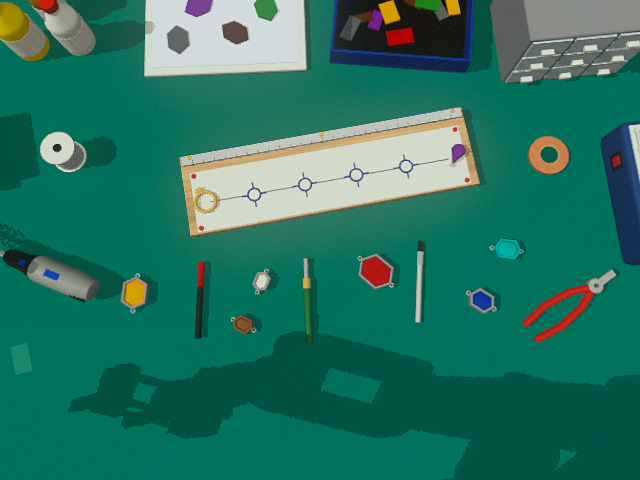

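View pics/scene0.png

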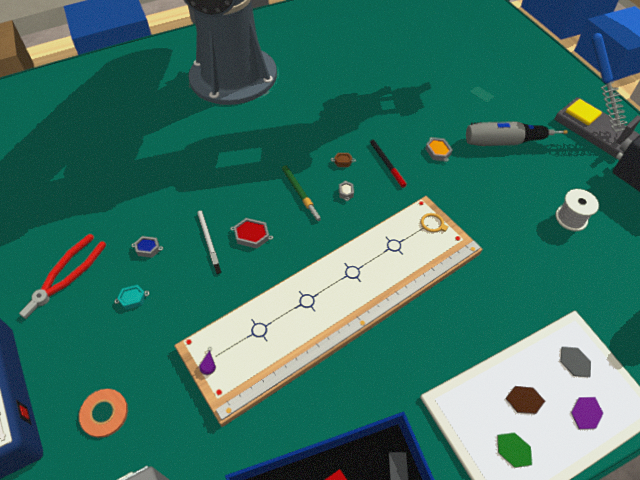

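The ring is at the left end, so the order is red→mark1 (194,254), amber→mark2 (184,305), blue→mark3 (175,356) and opal→mark4 (166,406), given as (row, col) in the top image.

What could be confused:
- **Blue:** dark blue at (300,482) is the one I want. Turquoise at (248,509) is the look-alike.
- **Opal:** white at (281,262) is the one I want. Brown at (325,243) is the look-alike.
- **Red:** red at (271,376). The red sheet in the bin at (37,400) isn't a piece.
- **Amber:** amber at (292,134). The yellow sheets in the bin aren't pieces.

```bash
cat > h.py <<'E'
from rig import robot, vision, job
import cv2, numpy as np
from scipy.spatial.transform import Rotation as R
NAMES=("red_c","amber_c","blue_c","opal_c")
def cam(n):
    o=robot.get_obs(); c=vision.camera(n)
    if n=="wrist":
        T=np.eye(4); T[:3,:3]=R.from_quat(o["tool_rot"]).as_matrix(); T[:3,3]=o["position"]; c["T"]=T@c["hand_eye"]
    else: c["T"]=c["cam_to_world"]
    return c
def ray(c,rc,z):
    rc=np.atleast_2d(rc).astype(float); K=c["K"]
    d=np.c_[(rc[:,1]-K[0,2])/K[0,0],(rc[:,0]-K[1,2])/K[1,1]]; s=d.copy()
    for _ in range(8): s=d/(1+c["k1"]*(s**2).sum(1,keepdims=True))
    w=np.c_[s,np.ones(len(s))]@c["T"][:3,:3].T; p=c["T"][:3,3]
    return p+w*((z-p[2])/w[:,2])[:,None]
def pix(c,P):
    T=c["T"]; q=(np.atleast_2d(P)-T[:3,3])@T[:3,:3]; s=q[:,:2]/q[:,2:]; s=s*(1+c["k1"]*(s**2).sum(1,keepdims=True))
    return np.c_[s[:,1]*c["K"][1,1]+c["K"][1,2],s[:,0]*c["K"][0,0]+c["K"][0,2]]
def piece(c,mask,z):
    P=ray(c,np.argwhere(mask),z)[:,:2]; (x,y),wh,a=cv2.minAreaRect(P.astype(np.float32)*1000)
    m=P.mean(0); w,v=np.linalg.eigh(np.cov((P-m).T)); d=v[:,1]
    Q=(P-m)@v; ext=np.ptp(Q,axis=0)*1000
    mid=m+v@((Q.max(0)+Q.min(0))/2)
    return m,mid,np.degrees(np.arctan2(d[1],d[0]))%180,ext[::-1]
def togo(xy,z=None,xaxis=None):
    """rows values: shift, turn so that tool x axis is along angle xaxis (mod 180)"""
    o=robot.get_obs(); M=R.from_quat(o["tool_rot"]).as_matrix()
    d=np.r_[xy,o["position"][2] if z is None else z]-o["position"]; f=M.T@d/0.3
    t=0
    if xaxis is not None:
        cur=np.degrees(np.arctan2(M[1,0],M[0,0])); t=-((xaxis-cur+90)%180-90)  # z down: positive turn is clockwise
    return np.round(f,4),round(t/360,4),"q6",round(o["q"][5],2),"t",round(o["time"],2)
E
cat > m.py <<'E'
import sys; from h import *
n=sys.argv[1]; zb=0.007; c=cam(n)
if len(sys.argv)>2: cv2.imwrite("pics/%s.png"%sys.argv[2],c["frame"][:,:,::-1])
for l in (sys.argv[3:] or NAMES):
    for d in vision.outline_of(n,l)[:3]:
        m,mid,a,e=piece(c,d["mask"],zb); rgb=c["frame"][d["mask"]].mean(0).round()
        print(l,round(d["conf"],2),np.round(d["point"]),"mean",m.round(4),"mid",mid.round(4),"ang",a.round(1),"ext",e.round(),rgb)
E
python3 m.py top; python3 m.py scene; python3 - <<'E'
from h import *
c=cam("top")
rc=np.array([[194.5,254],[184.5,305],[175,356.5],[166,406.]])
P=ray(c,rc,.018); print(P.round(4),np.linalg.norm(np.diff(P,axis=0),axis=1))
c=cam("scene")
P=ray(c,[[245,394.5],[272,352.5],[301,307],[330,260]],.018); print(P.round(4),np.linalg.norm(np.diff(P,axis=0),axis=1))
c=cam("wrist"); print(c["hand_eye"],c["K"],c["k1"])
E
```

```text
red_c 0.77 [272. 373.] mean [ 0.4563 -0.1189] mid [ 0.4563 -0.1196] ang 47.8 ext [68. 51.] [164.  54.  50.]
amber_c 0.79 [291. 136.] mean [0.4151 0.3063] mid [0.4138 0.3065] ang 0.7 ext [62. 48.] [169. 138.  48.]
blue_c 0.86 [249. 504.] mean [ 0.4979 -0.3528] mid [ 0.4983 -0.3537] ang 94.0 ext [53. 37.] [  4. 157. 147.]
blue_c 0.79 [303. 483.] mean [ 0.407  -0.3037] mid [ 0.4072 -0.3036] ang 70.4 ext [57. 39.] [ 71.  93. 135.]
opal_c 0.6 [282. 259.] mean [0.4386 0.0835] mid [0.4395 0.083 ] ang 159.5 ext [39. 28.] [163. 169. 156.]
opal_c 0.6 [325. 243.] mean [0.3621 0.1138] mid [0.3623 0.1148] ang 66.0 ext [41. 25.] [118.  80.  43.]
red_c 0.94 [235. 251.] mean [ 0.4564 -0.1188] mid [ 0.4563 -0.1183] ang 14.4 ext [68. 62.] [147.  50.  50.]
amber_c 0.84 [148. 437.] mean [0.416  0.3076] mid [0.4154 0.3078] ang 153.5 ext [64. 53.] [157. 120.  59.]
blue_c 0.91 [297. 130.] mean [ 0.4981 -0.3532] mid [ 0.498  -0.3527] ang 49.0 ext [48. 43.] [ 20. 145. 135.]
blue_c 0.78 [246. 146.] mean [ 0.4074 -0.3025] mid [ 0.4071 -0.3028] ang 28.5 ext [51. 43.] [ 73.  80. 118.]
opal_c 0.61 [160. 342.] mea
[... 186 characters left out ...]
5928  0.0998  0.018 ]
 [ 0.612   0.0078  0.018 ]
 [ 0.6304 -0.0856  0.018 ]
 [ 0.6479 -0.1757  0.018 ]] [0.09403698 0.09518449 0.09172336]
[[ 0.5939  0.1023  0.018 ]
 [ 0.6133  0.0098  0.018 ]
 [ 0.6326 -0.0835  0.018 ]
 [ 0.6498 -0.1729  0.018 ]] [0.09460342 0.09520928 0.09107888]
[[-2.00789216e-04 -9.68911545e-01 -2.47407310e-01  6.84136025e-02]
 [ 9.99999862e-01 -3.14716831e-04  4.20939794e-04  1.77451213e-04]
 [-4.85716671e-04 -2.47407191e-01  9.68911475e-01 -1.53366712e-01]
 [ 0.00000000e+00  0.00000000e+00  0.00000000e+00  1.00000000e+00]] [[365.70942399   0.         319.74587556]
 [  0.         365.70942399 240.87665281]
 [  0.           0.           1.        ]] -0.011110726720504548
```

```bash
python3 -c "
from h import *
print(togo([.415,.307],.16,None)); print(togo([.45,.2],.2,180))"
```

```text
(array([-1.0809, -0.7443,  0.2352]), 0.0, 'q6', np.float64(-0.18), 't', 1.45)
(array([-1.2837, -1.06  ,  0.1018]), np.float64(-0.0406), 'q6', np.float64(-0.18), 't', 1.45)
```

```bash
python3 -m handwheel '[[-1,-0.75,0.2,-0.04],[-1,-0.75,0.2,-0.04],[-1,-0.75,0.2,-0.04],[-1,-0.75,0.2,-0.04],[-1,-0.75,0.2,-0.04],[-1,-0.75,0.2,-0.04],[-1,-0.75,0.2,-0.04],[-1,-0.75,0.2,-0.04],[-1,-0.75,0.2,-0.04],[-1,-0.75,0.2,-0.04],[-1,-0.75,0.2,-0.04],[-1,-0.75,0.2,-0.04],[-1,-0.75,0.2,-0.04],[-1,-0.75,0.2,-0.04]]'; python3 m.py wrist w1 amber_c opal_c; python3 -c "
from h import *
print(togo([.50,.05],.17,180)); print(togo([.43,-.12],.17,180))"
```

```text
time: 2.62
position: [0.3901, 0.3128, 0.1708]
tool_rot: [0.001, 1.0, 0.0, 0.0]
ft_force: [0.4, -0.3, 0.1]
grip_width: 0.0869
grip_force: 0.0
amber_c 0.79 [253. 313.] mean [0.4139 0.3084] mid [0.4136 0.3081] ang 178.2 ext [69. 45.] [226. 197.  73.]
opal_c 0.67 [196.  92.] mean [0.3608 0.1155] mid [0.3613 0.1161] ang 74.8 ext [47. 32.] [163. 116.  69.]
opal_c 0.56 [262.  77.] mean [0.4232 0.0888] mid [0.4221 0.0874] ang 98.6 ext [33. 17.] [131. 135. 128.]
(array([-0.3668, -0.8748,  0.0025]), np.float64(-0.0002), 'q6', np.float64(-1.12), 't', 2.77)
(array([-0.134 , -1.4417,  0.0023]), np.float64(-0.0002), 'q6', np.float64(-1.12), 't', 2.77)
```

View pics/w1.png

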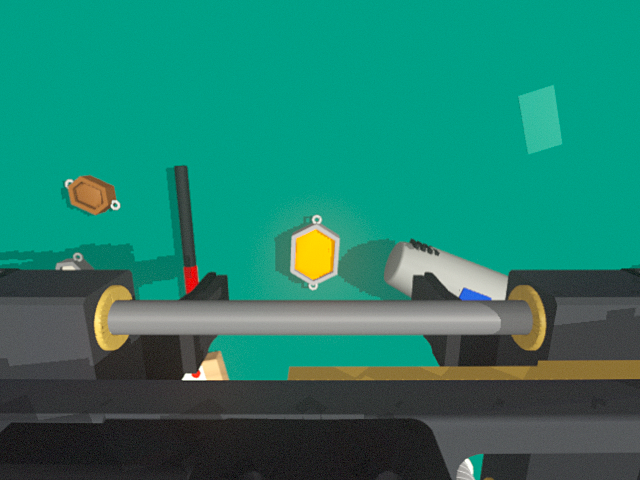

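```bash
cat >> h.py <<'E'
def loops(c,mask,z=0.007):
    m,mid,a,e=piece(c,mask,z); P=ray(c,np.argwhere(mask),z)[:,:2]
    for _ in range(3):
        d=np.array([np.cos(np.radians(a)),np.sin(np.radians(a))]); s=(P-mid)@d
        A=P[s>s.max()-.005].mean(0); B=P[s<s.min()+.005].mean(0); a=np.degrees(np.arctan2(*(A-B)[::-1]))%180
    return (A+B)/2,a,np.linalg.norm(A-B)*1000
E
sed -i 's/^        print(l/        print("loops",loops(c,d["mask"]))\n&/' m.py
python3 -m handwheel '[[-0.77,-1,-0.2,0],[-0.77,-1,-0.2,0],[-0.77,-1,-0.2,0],[-0.77,-1,-0.2,0],[-0.77,-1,-0.2,0],[-0.77,-1,-0.2,0],[-0.77,-1,-0.2,0],[-0.77,-1,-0.2,0],[-0.77,-1,-0.2,0],[-0.77,-1,-0.2,0],[-0.77,-1,-0.2,0],[-0.77,-1,-0.2,0],[-0.77,-1,-0.2,0]]'; python3 - <<'E'
from h import *
c=cam("wrist"); cv2.imwrite("pics/w2.png",c["frame"][:,:,::-1])
print([(np.round(d["point"],1),round(d["conf"],2),ray(c,d["point"],.018)[0].round(4)) for d in vision.look_for("wrist","mark1")])
P=np.array([[.5928,.0998,.018],[.612,.0078,.018],[.6304,-.0856,.018],[.6479,-.1757,.018]]);print(pix(c,P).round())
E
python3 m.py wrist w2b red_c blue_c opal_c
```

```text
time: 3.85
position: [0.6193, 0.0126, 0.2299]
tool_rot: [0.001, 1.0, 0.001, -0.001]
ft_force: [0.0, 0.5, -0.3]
grip_width: 0.087
grip_force: 0.0
[(array([208.7, 316.7]), 0.97, array([0.6102, 0.0104, 0.018 ])), (array([190.5, 410.2]), 0.92, array([0.5921, 0.1037, 0.018 ])), (array([243.4, 139.1]), 0.76, array([ 0.6459, -0.1735,  0.018 ])), (array([228.3, 221.1]), 0.6, array([ 0.6302, -0.0874,  0.018 ]))]
[[191. 406.]
 [210. 314.]
 [229. 223.]
 [245. 137.]]
loops (array([ 0.45607282, -0.11690355]), np.float64(50.28394627568789), np.float64(75.58509688775797))
red_c 0.85 [ 40. 180.] mean [ 0.4551 -0.1175] mid [ 0.456  -0.1169] ang 51.3 ext [81. 52.] [161.  57.  55.]
loops (array([0.43917745, 0.08482155]), np.float64(153.40677127727452), np.float64(38.747923536937755))
opal_c 0.83 [ 19. 395.] mean [0.4375 0.0845] mid [0.4387 0.0844] ang 153.5 ext [45. 28.] [157. 160. 148.]
```

View pics/w2.png

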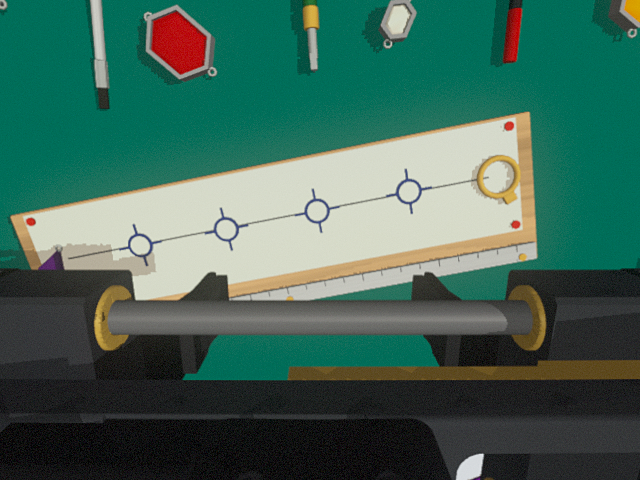

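The wrist view shows all four marks at about (191,408), (211,317), (229,226) and (245,140), the ring at (178,498), and red at (42,180). I'll refine the mark positions in a rectified view.

```bash
cat > marks.py <<'E'
from h import *
import sys
P0=np.array([[.5928,.1015],[.612,.0095],[.6304,-.086],[.6479,-.1745]])
def bird(c,ctr,half,z,s=.0005):
    n=int(2*half/s); u=(np.arange(n)-n/2)*s
    X,Y=np.meshgrid(ctr[0]+u,ctr[1]+u,indexing="ij")
    q=pix(c,np.c_[X.ravel(),Y.ravel(),np.full(X.size,z)]).astype(np.float32)
    return cv2.remap(c["frame"],q[:,1].reshape(n,n),q[:,0].reshape(n,n),cv2.INTER_CUBIC),s
def marks(c):
    t=np.zeros((80,80),np.float32); cv2.circle(t,(40,40),25,1,3); t=cv2.GaussianBlur(t,(0,0),1.2); out=[]
    for p in P0:
        b,s=bird(c,p,.035,.018); g=255-b.min(2).astype(np.float32)
        g=np.clip(255-cv2.cvtColor(b,cv2.COLOR_RGB2GRAY).astype(np.float32),0,255)
        r=cv2.matchTemplate(g,t,cv2.TM_CCOEFF_NORMED); _,v,_,(x,y)=cv2.minMaxLoc(r)
        out.append(np.r_[p+(np.array([y,x])+40-70)*s,v])
    return np.array(out)
if __name__=="__main__":
  for n in sys.argv[1:]:
    m=marks(cam(n)); print(n,m.round(4)); d=np.polyfit(m[:,1],m[:,0],1); print("line angle",np.degrees(np.arctan2(1,d[0])),"res mm",(1000*(m[:,0]-np.polyval(d,m[:,1]))).round(1),"gaps",np.linalg.norm(np.diff(m[:,:2],axis=0),axis=1).round(4))
E
python3 marks.py wrist top; python3 -c "
from h import *
print(togo([.43,-.118],.16,230-90-0.0))
print(togo([.44,-.10],.16,140))"
```

```text
wrist [[ 0.5928  0.102   0.6198]
 [ 0.6125  0.0105  0.6111]
 [ 0.6309 -0.0825  0.6091]
 [ 0.6479 -0.173   0.6342]]
line angle 101.31656759873124 res mm [-0.7  0.7  0.5 -0.6] gaps [0.0936 0.0948 0.0921]
top [[ 0.5973  0.11    0.1766]
 [ 0.614   0.009   0.2965]
 [ 0.6314 -0.0845  0.6657]
 [ 0.6484 -0.175   0.6645]]
line angle 100.19460129690808 res mm [ 0.6 -0.8 -0.3  0.5] gaps [0.1024 0.0951 0.0921]
(array([ 0.6349, -0.4325,  0.2355]), np.float64(0.1107), 'q6', np.float64(-1.73), 't', 4.25)
(array([ 0.6017, -0.3724,  0.2355]), np.float64(0.1107), 'q6', np.float64(-1.73), 't', 4.25)
```

```bash
python3 -m handwheel '[[0.544,-0.435,0.3,0.36],[0.544,-0.435,0.3,0.36],[0.544,-0.435,0.3,0.36],[0.544,-0.435,0.3,0.36],[0.544,-0.435,0.3,0.36],[0.544,-0.435,0.3,0.36],[0.544,-0.435,0.3,0.36],[0.544,-0.435,0.3,0.36],[0.544,-0.435,0.3,0.36],[0.544,-0.435,0.3,0.36],[0.544,-0.435,0.3,0.36],[0.544,-0.435,0.3,0.36],[0.544,-0.435,0.3,0.36],[0.544,-0.435,0.3,0.36],[0.544,-0.435,0.3,0.36],[0.544,-0.435,0.3,0.36],[0.544,-0.435,0.3,0.36],[0.544,-0.435,0.3,0.36],[0.544,-0.435,0.3,0.36],[0.544,-0.435,0.3,0.36]]'; python3 m.py wrist w3 red_c; python3 -c "
from h import *
print(togo([.456,-.117],.011,50.3))"
```

```text
time: 5.92
position: [0.4576, -0.1193, 0.1407]
tool_rot: [0.905, 0.425, 0.0, 0.0]
ft_force: [0.3, -0.3, -1.3]
grip_width: 0.0868
grip_force: 0.0
loops (array([ 0.45578063, -0.11701481]), np.float64(49.450421677118136), np.float64(74.47539312208832))
red_c 0.93 [231. 320.] mean [ 0.4563 -0.1167] mid [ 0.4559 -0.1171] ang 49.5 ext [79. 51.] [163.  51.  49.]
(array([ 0.0027, -0.0088,  0.4321]), np.float64(0.0001), 'q6', np.float64(0.2), 't', 6.02)
```

View pics/w3.png

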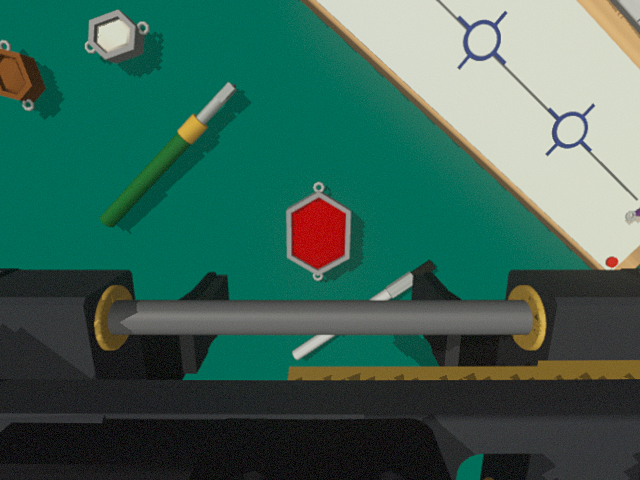

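```bash
python3 - <<'E'
from h import *
c=cam("wrist"); M=R.from_quat(robot.get_obs()["tool_rot"]).as_matrix()
for rc,z in (((265,430),.007),((270,400),.01),((300,385),.01),((231,320),.007),((188,500),.018)):
    p=ray(c,rc,z)[0]; print(rc,p.round(3),(M.T@(p-np.r_[.456,-.117,0]))[:2].round(3))
E
```

```text
(265, 430) [ 0.51  -0.197  0.007] [-0.028  0.092]
(270, 400) [ 0.488 -0.184  0.01 ] [-0.031  0.067]
(300, 385) [ 0.463 -0.197  0.01 ] [-0.057  0.056]
(231, 320) [ 0.458 -0.117  0.007] [0.001 0.002]
(188, 500) [ 0.585 -0.176  0.018] [0.037 0.137]
```

```bash
python3 -m handwheel '[[0.003,-0.009,0.1,0],[0.003,-0.009,0.2,0],[0.003,-0.009,0.3,0],[0.003,-0.009,0.37,0],[0.003,-0.009,0.42,0],[0.003,-0.009,0.432,0],[0.003,-0.009,0.432,0]]' 80; python3 -m handwheel '[[0,0,0,0],[0,0,0,0],[0,0,0,0],[0,0,0,0],[0,0,0,0],[0,0,0,0]]' 0 15
```

```text
time: 6.65
position: [0.4554, -0.1166, 0.01]
tool_rot: [0.905, 0.425, -0.001, -0.001]
ft_force: [-1.1, -0.2, 0.5]
grip_width: 0.0698
grip_force: 0.0
time: 7.15
position: [0.4567, -0.1172, 0.0119]
tool_rot: [0.906, 0.424, 0.001, 0.001]
ft_force: [-0.9, -0.5, 6.8]
grip_width: 0.0495
grip_force: 15.0
```

```bash
cat >> h.py <<'E'
def pose(n=8):
    ps=[];qs=[]
    for _ in range(n):
        o=robot.get_obs(); ps.append(o["position"]); qs.append(o["tool_rot"]); vision.camera("top")
    qs=np.array(qs); qs*=np.sign(qs@qs[0])[:,None]
    return np.mean(ps,0),R.from_quat(qs).mean().as_matrix(),np.std(ps,0)
def go(xy,z,xaxis,n=8):
    p,M,s=pose(n); o=robot.get_obs(); cur=np.degrees(np.arctan2(M[1,0],M[0,0]))
    t=-((xaxis-cur+90)%180-90)
    print("pos",p.round(4),"std",s.round(4),"yaw",round(cur,2),"q6",round(o["q"][5],2),"t",round(o["time"],2))
    print("shift",(M.T@(np.r_[xy,z]-p)/.3).round(4),"turn",round(t/360,4),"width",o["grip_width"].round(4),"F",o["grip_force"])
E
python3 -m handwheel '[[0,0,-0.03,0],[0,0,-0.1,0],[0,0,-0.2,0],[0,0,-0.3,0],[0,0,-0.35,0],[0,0,-0.35,0]]'; python3 -c "
from h import *
go([.5928,.102],.10,101.3)"
```

```text
time: 7.65
position: [0.4576, -0.1176, 0.1194]
tool_rot: [0.905, 0.424, 0.002, 0.003]
ft_force: [-0.0, 0.1, -0.5]
grip_width: 0.0498
grip_force: 15.0
pos [ 0.4557 -0.1167  0.1161] std [0.0009 0.0004 0.0016] yaw 50.2 q6 0.21 t 8.05Traceback (most recent call last):
  File "<string>", line 3, in <module>
    go([.5928,.102],.10,101.3)
    ~~^^^^^^^^^^^^^^^^^^^^^^^^
  File "h.py", line 50, in go
    print("shift",(M.T@(np.r_[xy,z]-p)/.3).round(4),"turn",round(t/360,4),"width",o["grip_width"].round(4),"F",o["grip_force"])
                                                                                  ^^^^^^^^^^^^^^^^^^^^^
AttributeError: 'float' object has no attribute 'round'
```

```bash
sed -i 's/o\["grip_width"\].round(4)/round(float(o["grip_width"]),4)/' h.py; python3 -m handwheel '[[0.853,-0.117,0,-0.142],[0.853,-0.117,0,-0.142],[0.853,-0.117,0,-0.142],[0.853,-0.117,0,-0.142],[0.853,-0.117,0,-0.142],[0.853,-0.117,0,-0.142],[0.853,-0.117,0,-0.142],[0.853,-0.117,0,-0.142],[0.853,-0.117,0,-0.142],[0.853,-0.117,0,-0.142],[0.853,-0.117,0,-0.142],[0.853,-0.117,0,-0.142]]'; python3 -c "
from h import *
go([.5928,.102],.029,101.3)
c=cam('wrist'); cv2.imwrite('pics/w4.png',c['frame'][:,:,::-1])"
```

```text
time: 9.05
position: [0.592, 0.1008, 0.1158]
tool_rot: [0.635, 0.772, -0.0, -0.0]
ft_force: [0.3, 0.2, -0.9]
grip_width: 0.0499
grip_force: 15.0
pos [0.5925 0.1014 0.116 ] std [0.0003 0.0004 0.0001] yaw 101.21 q6 -0.21 t 9.45
shift [0.0019 0.0016 0.2901] turn -0.0002 width 0.0502 F 14.996189028024673
```

View pics/w4.png

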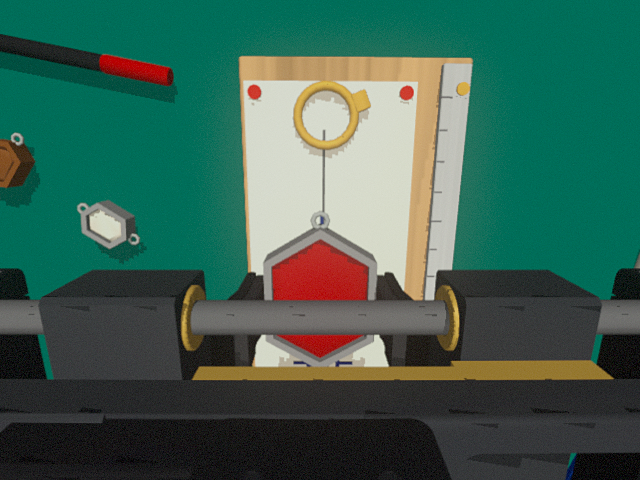

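```bash
python3 - <<'E'
from h import *
c=cam("wrist"); g=cv2.cvtColor(c["frame"],cv2.COLOR_RGB2GRAY).astype(float)
rc=[]
for r in range(155,206):
    w=np.clip(g[r,300:345].max()-30-g[r,300:345],0,None); rc.append((r,300+(w*np.arange(45)).sum()/w.sum()))
P=ray(c,rc,.018)[:,:2]; d=np.linalg.svd(P-P.mean(0))[2][0]; print("angle",np.degrees(np.arctan2(d[1],d[0]))%180,P[0],P[-1])
p,M,_=pose(); a=(P-p[:2])@M[:2,:2]; print("tool xy of line pts mm",(a[[0,-1]]*1000).round(1))
u=np.array([np.cos(np.radians(101.3)),np.sin(np.radians(101.3))]); n=np.array([u[1],-u[0]])
print("offset of line from mark1 mm",((P-[.5928,.102])@n*1000)[[0,-1]].round(2))
E
```

```text
angle 100.60498039708679 [0.58212024 0.1645042 ] [0.58832544 0.13135072]
tool xy of line pts mm [[63.1  1.8]
 [29.4  1.4]]
offset of line from mark1 mm [1.77 1.36]
```

```bash
python3 -m handwheel '[[0.002,0.0045,0.08,0.0006],[0.002,0.0045,0.18,0.0006],[0.002,0.0045,0.25,0.0006],[0.002,0.0045,0.275,0.0006],[0.002,0.0045,0.282,0.0006],[0.002,0.0045,0.287,0.0006],[0.002,0.0045,0.29,0.0006],[0.002,0.0045,0.29,0.0006],[0.002,0.0045,0.29,0.0006]]'
```

```text
time: 10.7
position: [0.5948, 0.1031, 0.0301]
tool_rot: [0.635, 0.772, 0.001, 0.001]
ft_force: [0.0, 0.3, -1.4]
grip_width: 0.0499
grip_force: 15.0
```

```bash
python3 -m handwheel '[[0,0,0.002,0],[0,0,0.004,0],[0,0,0.004,0],[0,0,0.004,0]]'; python3 -c "
from h import *
go([.5928,.102],.029,101.3,4); print(robot.get_obs()['ft_force'])"
```

```text
time: 11.03
position: [0.5948, 0.1031, 0.0298]
tool_rot: [0.635, 0.772, 0.001, 0.001]
ft_force: [-1.6, 0.0, 8.1]
grip_width: 0.0499
grip_force: 15.0
pos [0.5948 0.1031 0.0298] std [0. 0. 0.] yaw 101.11 q6 -0.21 t 11.23
shift [-0.0023 -0.0072  0.0028] turn -0.0005 width 0.0499 F 14.996732622385025
[-1.56707052  0.68799158  6.9677137 ]
```

```bash
python3 -m handwheel '[[0,0,0,0],[0,0,0,0],[0,0,0,0],[0,0,0,0],[0,0,-0.02,0],[0,0,-0.08,0],[0,0,-0.18,0],[0,0,-0.3,0],[0,0,-0.4,0],[0,0,-0.4,0]]' 80; python3 - <<'E'
from h import *
c=cam("wrist"); cv2.imwrite("pics/w5.png",c["frame"][:,:,::-1])
for d in vision.outline_of("wrist","red_c")[:1]: print(piece(c,d["mask"],.025),loops(c,d["mask"],.025))
go([.414,.308],.14,177)
E
python3 -c "
from h import *
c=cam('top')
d=vision.outline_of('top','red_c')[0]; print(piece(c,d['mask'],.025),loops(c,d['mask'],.025))
"
```

```text
time: 12.07
position: [0.5983, 0.1032, 0.1544]
tool_rot: [0.635, 0.772, 0.004, 0.005]
ft_force: [0.5, 0.5, -0.3]
grip_width: 0.0695
grip_force: 0.0
(array([0.5936087 , 0.10383098]), array([0.59372117, 0.10376627]), np.float64(100.41581512619878), array([79.90822746, 51.422541  ])) (array([0.59369736, 0.1039534 ]), np.float64(100.40154177660264), np.float64(74.97234713200592))
pos [0.5932 0.1031 0.1469] std [0.0007 0.     0.0011] yaw 101.11 q6 -0.21 t 12.57
shift [ 0.7854 -0.4544  0.0242] turn -0.2108 width 0.0697 F 0.0Traceback (most recent call last):
  File "<string>", line 4, in <module>
    d=vision.outline_of('top','red_c')[0]; print(piece(c,d['mask'],.025),loops(c,d['mask'],.025))
      ~~~~~~~~~~~~~~~~~~~~~~~~~~~~~~~~^^^
IndexError: list index out of range
```

```bash
python3 -m handwheel '[[0.785,-0.454,0.02,-0.211],[0.785,-0.454,0.02,-0.211],[0.785,-0.454,0.02,-0.211],[0.785,-0.454,0.02,-0.211],[0.785,-0.454,0.02,-0.211],[0.785,-0.454,0.02,-0.211],[0.785,-0.454,0.02,-0.211],[0.785,-0.454,0.02,-0.211],[0.785,-0.454,0.02,-0.211],[0.785,-0.454,0.02,-0.211],[0.785,-0.454,0.02,-0.211],[0.785,-0.454,0.02,-0.211],[0.785,-0.454,0.02,-0.211],[0.785,-0.454,0.02,-0.211],[0.785,-0.454,0.02,-0.211]]' 80; python3 -c "
from h import *
go([.4138,.3082],.011,177.3)"; python3 m.py wrist w6 amber_c
```

```text
time: 13.92
position: [0.415, 0.3079, 0.1417]
tool_rot: [0.026, 1.0, -0.0, -0.0]
ft_force: [0.0, -0.1, -0.3]
grip_width: 0.0696
grip_force: 0.0
pos [0.415  0.3079 0.1417] std [0. 0. 0.] yaw 177.02 q6 -1.1 t 14.32
shift [0.004  0.0009 0.4358] turn -0.0008 width 0.0698 F 0.0
loops (array([0.41381693, 0.30807865]), np.float64(177.0251910514827), np.float64(65.06134646579739))
amber_c 0.92 [234. 321.] mean [0.4139 0.3083] mid [0.4138 0.3083] ang 177.4 ext [70. 43.] [234. 203.  69.]
```

View pics/w6.png

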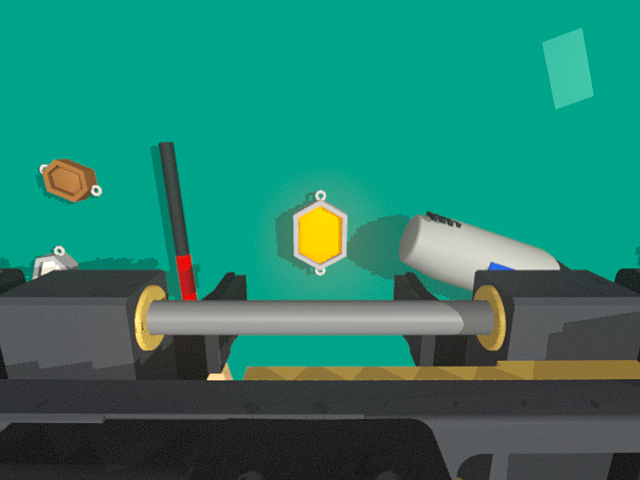

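```bash
python3 -m handwheel '[[0.004,0.001,0.1,0],[0.004,0.001,0.2,0],[0.004,0.001,0.3,0],[0.004,0.001,0.37,0],[0.004,0.001,0.42,0],[0.004,0.001,0.436,0],[0.004,0.001,0.436,0]]' 75; python3 -m handwheel '[[0,0,0,0],[0,0,0,0],[0,0,0,0],[0,0,0,0],[0,0,0,0],[0,0,0,0]]' 0 15;  python3 -m handwheel '[[0,0,-0.03,0],[0,0,-0.1,0],[0,0,-0.2,0],[0,0,-0.3,0],[0,0,-0.35,0],[0,0,-0.35,0],[0,0,-0.35,0]]'; python3 -c "
from h import *
go([.6125,.0105],.116,101.2,4)"
```

```text
time: 15.0
position: [0.4132, 0.308, 0.0099]
tool_rot: [0.026, 1.0, -0.001, -0.001]
ft_force: [0.5, -0.1, 1.7]
grip_width: 0.0649
grip_force: 0.0
time: 15.5
position: [0.4142, 0.3085, 0.0118]
tool_rot: [0.026, 1.0, 0.0, 0.001]
ft_force: [-0.6, -0.4, 5.3]
grip_width: 0.042
grip_force: 15.0
time: 16.08
position: [0.414, 0.3085, 0.1169]
tool_rot: [0.026, 1.0, 0.0, 0.001]
ft_force: [-0.5, 1.0, -1.0]
grip_width: 0.0419
grip_force: 15.0
pos [0.4132 0.308  0.1157] std [0.0005 0.0003 0.0008] yaw 177.07 q6 -1.1 t 16.28
shift [-0.7142 -0.9565 -0.0012] turn 0.2107 width 0.0415 F 14.996634721755981
```

```bash
python3 -m handwheel '[[-0.714,-0.957,0,0.211],[-0.714,-0.957,0,0.211],[-0.714,-0.957,0,0.211],[-0.714,-0.957,0,0.211],[-0.714,-0.957,0,0.211],[-0.714,-0.957,0,0.211],[-0.714,-0.957,0,0.211],[-0.714,-0.957,0,0.211],[-0.714,-0.957,0,0.211],[-0.714,-0.957,0,0.211],[-0.714,-0.957,0,0.211],[-0.714,-0.957,0,0.211],[-0.714,-0.957,0,0.211],[-0.714,-0.957,0,0.211],[-0.714,-0.957,0,0.211],[-0.714,-0.957,0,0.211]]'; python3 - <<'E'
from h import *
go([.6122,.0104],.029,101.1)
c=cam('wrist'); cv2.imwrite('pics/w7.png',c['frame'][:,:,::-1])
d=vision.outline_of('wrist','red_c')[0]; print(piece(c,d['mask'],.025),loops(c,d['mask'],.025))
E
```

```text
time: 17.62
position: [0.6127, 0.0111, 0.1158]
tool_rot: [0.635, 0.773, -0.0, -0.0]
ft_force: [0.0, -0.6, -1.0]
grip_width: 0.0416
grip_force: 15.0
pos [0.6129 0.0109 0.116 ] std [0.0001 0.0001 0.0001] yaw 101.15 q6 -0.36 t 18.02
shift [-0.0011 -0.0026  0.29  ] turn 0.0001 width 0.0418 F 14.996503740549088
(array([0.59340607, 0.10500346]), array([0.59372623, 0.10351642]), np.float64(100.48407577586913), array([79.70895739, 51.33586876])) (array([0.59375954, 0.10318072]), np.float64(101.89609414702747), np.float64(75.27669721172629))
```

View pics/w7.png

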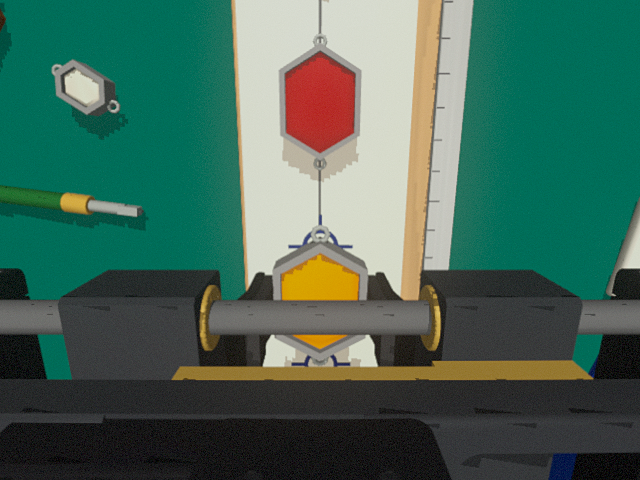

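```bash
python3 - <<'E'
from h import *
c=cam("wrist"); print(pix(c,[[.6122,.0104,.018],[.6309,-.0825,.018],[.5935,.102,.018]]).round(1))
f=c["frame"].astype(int); b=(f[:,:,2]-f[:,:,0]>40)&(f[:,:,2]<190); b[:225]=0; b[262:]=0
print([(r,np.flatnonzero(b[r,270:370])[[0,-1]]+270, b[r,270:370].sum()) for r in range(225,262) if b[r,270:370].any()])
rc=[]
g=cv2.cvtColor(c["frame"],cv2.COLOR_RGB2GRAY).astype(float)
for r in range(180,212):
    w=np.clip(g[r,300:340].max()-30-g[r,300:340],0,None); rc.append((r,300+(w*np.arange(40)).sum()/w.sum()))
P=ray(c,rc,.018)[:,:2]; print(rc[0],rc[-1])
p,M,_=pose(); print("tool xy of line pts mm",(((P-p[:2])@M[:2,:2])[[0,-1]]*1000).round(1))
E
```

```text
[[246.2 319.8]
 [363.9 320.4]
 [107.3 318.7]]
[(230, array([320, 320]), np.int64(1)), (231, array([318, 322]), np.int64(5)), (232, array([317, 323]), np.int64(7)), (233, array([309, 309]), np.int64(1)), (234, array([308, 331]), np.int64(3)), (235, array([307, 332]), np.int64(5)), (236, array([307, 333]), np.int64(8)), (237, array([306, 334]), np.int64(8)), (238, array([305, 335]), np.int64(8)), (239, array([305, 335]), np.int64(6)), (240, array([304, 336]), np.int64(6)), (241, array([304, 336]), np.int64(6)), (242, array([304, 336]), np.int64(6)), (243, array([303, 336]), np.int64(6)), (244, array([303, 337]), np.int64(4)), (245, array([302, 338]), np.int64(3)), (246, array([289, 351]), np.int64(25)), (247, array([289, 351]), np.int64(21))]
(180, np.float64(319.5271966527197)) (211, np.float64(319.24817518248176))
tool xy of line pts mm [[46.7 -1. ]
 [25.3 -1.2]]
```

```bash
python3 -m handwheel '[[-0.001,-0.003,0.08,0],[-0.001,-0.003,0.18,0],[-0.001,-0.003,0.25,0],[-0.001,-0.003,0.275,0],[-0.001,-0.003,0.283,0],[-0.001,-0.003,0.288,0],[-0.001,-0.003,0.291,0],[-0.001,-0.003,0.293,0],[-0.001,-0.003,0.293,0],[-0.001,-0.003,0.293,0]]'
```

```text
time: 19.4
position: [0.6123, 0.0101, 0.0297]
tool_rot: [0.635, 0.772, 0.0, 0.0]
ft_force: [-3.1, 0.3, 5.8]
grip_width: 0.0416
grip_force: 15.0
```

```bash
python3 -m handwheel '[[0,0,0,0],[0,0,0,0],[0,0,0,0],[0,0,0,0],[0,0,-0.02,0],[0,0,-0.08,0],[0,0,-0.18,0],[0,0,-0.3,0],[0,0,-0.4,0],[0,0,-0.4,0],[0,0,-0.4,0],[0,0,-0.4,0]]' 75; python3 - <<'E'
from h import *
go([.407,-.303],.14,70)
c=cam("wrist"); 
for l in ("red_c","amber_c"):
  d=vision.outline_of("wrist",l)[0]; print(piece(c,d["mask"],.025),loops(c,d["mask"],.025))
E
```

```text
time: 20.4
position: [0.6116, 0.0102, 0.1479]
tool_rot: [0.635, 0.772, -0.0, -0.0]
ft_force: [0.2, -0.2, 0.9]
grip_width: 0.0652
grip_force: 0.0
pos [0.6112 0.0103 0.1468] std [0.0003 0.     0.0005] yaw 101.1 q6 -0.36 t 20.8
shift [-0.8936 -0.8691  0.0239] turn 0.0864 width 0.0649 F 0.0
(array([0.59360123, 0.10473807]), array([0.59389337, 0.10350389]), np.float64(100.55226069439217), array([80.35416095, 51.95460972])) (array([0.59347158, 0.10345206]), np.float64(100.8854541907408), np.float64(75.76650010744659))
(array([0.61113771, 0.01021074]), array([0.61124226, 0.01025329]), np.float64(100.3706328001159), array([69.51249929, 42.75854609])) (array([0.61134777, 0.01016433]), np.float64(101.16471299213998), np.float64(64.95483137145763))
```

```bash
python3 -m handwheel '[[-0.894,-0.869,0.02,0.086],[-0.894,-0.869,0.02,0.086],[-0.894,-0.869,0.02,0.086],[-0.894,-0.869,0.02,0.086],[-0.894,-0.869,0.02,0.086],[-0.894,-0.869,0.02,0.086],[-0.894,-0.869,0.02,0.086],[-0.894,-0.869,0.02,0.086],[-0.894,-0.869,0.02,0.086],[-0.894,-0.869,0.02,0.086],[-0.894,-0.869,0.02,0.086],[-0.894,-0.869,0.02,0.086],[-0.894,-0.869,0.02,0.086],[-0.894,-0.869,0.02,0.086]]' 70; python3 m.py wrist w8 blue_c; python3 -c "
from h import *
go([.407,-.303],.011,70)"
```

```text
time: 22.12
position: [0.4087, -0.3017, 0.1421]
tool_rot: [0.818, 0.576, 0.0, -0.0]
ft_force: [-0.5, 0.6, 0.4]
grip_width: 0.0609
grip_force: 0.0
loops (array([ 0.40678431, -0.30092838]), np.float64(57.75397459166106), np.float64(53.294508870557365))
blue_c 0.87 [235. 317.] mean [ 0.4067 -0.3011] mid [ 0.4069 -0.301 ] ang 59.3 ext [59. 35.] [105. 128. 190.]
loops (array([ 0.49802278, -0.35005678]), np.float64(83.64277398111906), np.float64(54.21259322226856))
blue_c 0.63 [254. 444.] mean [ 0.498  -0.3501] mid [ 0.4978 -0.3501] ang 89.2 ext [59. 40.] [ 11. 206. 195.]
pos [ 0.4084 -0.3026  0.1421] std [0.0002 0.0004 0.    ] yaw 70.23 q6 -0.51 t 22.62
shift [-0.003  -0.0039  0.4369] turn 0.0006 width 0.0612 F 0.0
```

View pics/w8.png

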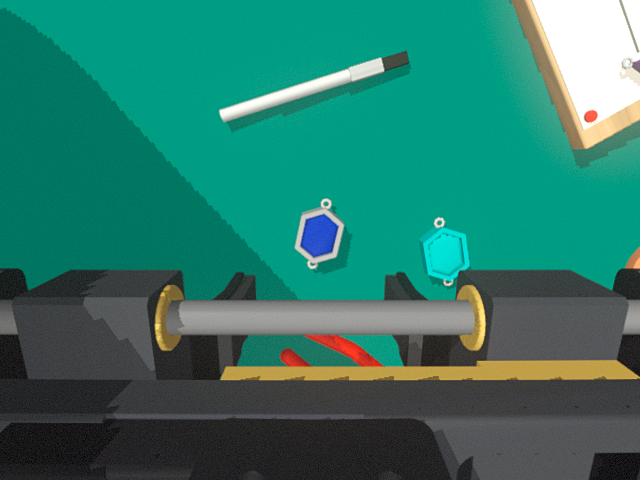

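```bash
python3 -m handwheel '[[0.001,-0.007,0.1,0.034],[0.001,-0.007,0.15,0.034],[0.001,-0.007,0.15,0.034],[0.001,-0.007,0.15,0.034],[0.001,-0.007,0.15,0.034],[0.001,-0.007,0.15,0.034]]'; python3 -c "
from h import *
go([.4066,-.3016],.011,57.9,4)";  python3 m.py wrist w9 blue_c
```

```text
time: 23.12
position: [0.4067, -0.303, 0.098]
tool_rot: [0.875, 0.485, 0.0, 0.001]
ft_force: [-0.6, -0.5, -0.1]
grip_width: 0.0607
grip_force: 0.0
pos [ 0.4066 -0.3029  0.098 ] std [0.0001 0.0001 0.0001] yaw 57.96 q6 -0.3 t 23.32
shift [ 0.0037 -0.003   0.29  ] turn 0.0002 width 0.061 F 0.0
loops (array([ 0.40702443, -0.30112888]), np.float64(57.20894319107867), np.float64(52.92619411125124))
blue_c 0.87 [247. 324.] mean [ 0.4067 -0.3015] mid [ 0.4071 -0.3013] ang 56.1 ext [58. 34.] [110. 131. 198.]
loops (array([ 0.49924741, -0.34821339]), np.float64(86.35492307981647), np.float64(50.33122193940217))
blue_c 0.75 [237. 471.] mean [ 0.4986 -0.3497] mid [ 0.4984 -0.3485] ang 93.7 ext [56. 41.] [  8. 215. 205.]
```

```bash
python3 -m handwheel '[[0.005,-0.002,0.1,0.0014],[0.005,-0.002,0.2,0.0014],[0.005,-0.002,0.26,0.0014],[0.005,-0.002,0.28,0.0014],[0.005,-0.002,0.29,0.0014],[0.005,-0.002,0.29,0.0014]]'; python3 -m handwheel '[[0,0,0,0],[0,0,0,0],[0,0,0,0],[0,0,0,0],[0,0,0,0],[0,0,0,0]]' 0 15;  python3 -m handwheel '[[0,0,-0.03,0],[0,0,-0.1,0],[0,0,-0.2,0],[0,0,-0.3,0],[0,0,-0.35,0],[0,0,-0.35,0],[0,0,-0.35,0]]'; python3 -c "
from h import *
go([.6309,-.0825],.116,101.1,4)"
```

```text
time: 23.92
position: [0.4065, -0.3008, 0.01]
tool_rot: [0.877, 0.48, -0.0, -0.0]
ft_force: [1.2, -0.5, -0.3]
grip_width: 0.0606
grip_force: 0.0
time: 24.42
position: [0.4068, -0.301, 0.0106]
tool_rot: [0.877, 0.48, 0.0, 0.001]
ft_force: [0.9, 0.6, 4.0]
grip_width: 0.0341
grip_force: 15.0
time: 25.0
position: [0.4066, -0.3009, 0.1161]
tool_rot: [0.877, 0.48, 0.0, 0.001]
ft_force: [0.1, 0.5, -0.8]
grip_width: 0.034
grip_force: 15.0
pos [ 0.406  -0.3003  0.1149] std [0.0004 0.0004 0.0008] yaw 57.4 q6 -0.29 t 25.2
shift [ 1.0153  0.2404 -0.0038] turn -0.1214 width 0.034 F 14.999712109565735
```

```bash
python3 -m handwheel '[[1,0.24,0,-0.121],[1,0.24,0,-0.121],[1,0.24,0,-0.121],[1,0.24,0,-0.121],[1,0.24,0,-0.121],[1,0.24,0,-0.121],[1,0.24,0,-0.121],[1,0.24,0,-0.121],[1,0.24,0,-0.121],[1,0.24,0,-0.121],[1,0.24,0,-0.121],[1,0.24,0,-0.121],[1,0.24,0,-0.121]]'; cat > chk.py <<'E'
from h import *
import sys
from marks import bird
mk=np.array(eval(sys.argv[1])); nm=sys.argv[2]
go(mk,.029,101.1)
c=cam('wrist'); cv2.imwrite('pics/%s.png'%nm,c['frame'][:,:,::-1]); print("mark pix",pix(c,np.r_[mk,.018]).round(1))
f=c["frame"].astype(int); b=(f[:,:,2]-f[:,:,0]>40)&(f[:,:,2]<190); b[:215]=0; b[266:]=0; b[:,:270]=0; b[:,370:]=0
for r in range(215,266,1):
    k=np.flatnonzero(b[r]); 
    if len(k): print((r,k[0],k[-1],len(k)),end=" ")
E
python3 chk.py '[.6309,-.0825]' w10
```

```text
time: 26.28
position: [0.6275, -0.088, 0.1147]
tool_rot: [0.637, 0.771, -0.0, -0.001]
ft_force: [0.1, 0.4, -0.8]
grip_width: 0.0335
grip_force: 15.0
pos [ 0.6282 -0.0876  0.1151] std [0.0004 0.0003 0.0002] yaw 100.88 q6 -0.5 t 26.68
shift [0.0148 0.0123 0.2869] turn -0.0006 width 0.0337 F 14.999818503856659
mark pix [[241.1 325.3]]
(215, np.int64(325), np.int64(326), 2) (216, np.int64(325), np.int64(326), 2) (217, np.int64(325), np.int64(326), 2) (218, np.int64(325), np.int64(326), 2) (219, np.int64(325), np.int64(326), 2) (220, np.int64(325), np.int64(326), 2) (221, np.int64(325), np.int64(326), 2) (222, np.int64(325), np.int64(326), 2) (223, np.int64(324), np.int64(326), 3) (224, np.int64(323), np.int64(327), 5) (225, np.int64(320), np.int64(331), 12) (226, np.int64(318), np.int64(333), 16) (227, np.int64(316), np.int64(335), 20) (228, np.int64(315), np.int64(336), 12) (229, np.int64(313), np.int64(337), 11) (230, np.int64(313), np.int64(338), 8) (231, np.int64(312), np.int64(339), 8) (232, np.int64(311), np.int64(340), 8) (233, np.int64(311), np.int64(340), 6) (234, np.int64(310), np.int64(341), 7) (235, np.int64(310), np.int64(341), 6) (236, np.int64(309), np.int64(342), 6) (237, np.int64(309), np.int64(342), 6) (238, np.int64(309), np.int64(342), 6) (239, np.int64(308), np.int64(343), 7) (240, np.int64(307), np.int64(343), 8) (241, np.int64(294), np.int64(357), 36) (242, np.int64(294), np.int64(357), 35) (243, np.int64(308), np.int64(343), 7) (244, np.int64(309), np.int64(342), 4) (245, np.int64(309), np.int64(342), 4) (246, np.int64(309), np.int64(342), 4) (247, np.int64(309), np.int64(341), 4) (248, np.int64(310), np.int64(341), 4) (249, np.int64(310), np.int64(340), 4) (250, np.int64(311), np.int64(340), 4) (251, np.int64(337), np.int64(339), 3) (252, np.int64(335), np.int64(338), 4) (253, np.int64(334), np.int64(337), 4) (254, np.int64(334), np.int64(336), 3) (265, np.int64(319), np.int64(320), 2)
```

View pics/w10.png

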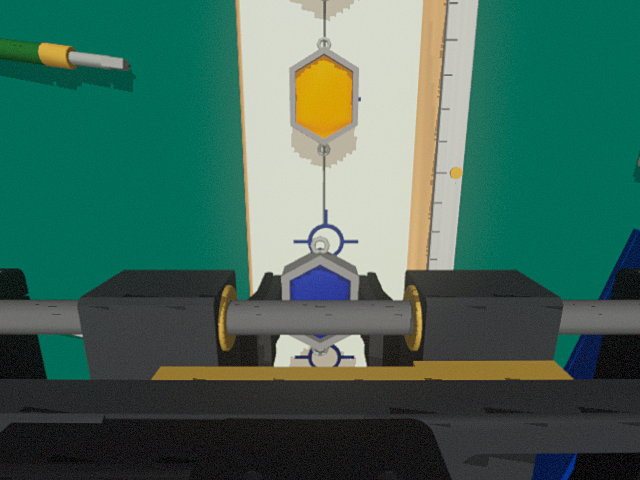

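```bash
python3 -m handwheel '[[0.015,0.012,0.08,-0.0006],[0.015,0.012,0.18,-0.0006],[0.015,0.012,0.25,-0.0006],[0.015,0.012,0.272,-0.0006],[0.015,0.012,0.28,-0.0006],[0.015,0.012,0.285,-0.0006],[0.015,0.012,0.288,-0.0006],[0.015,0.012,0.29,-0.0006],[0.015,0.012,0.29,-0.0006],[0.015,0.012,0.29,-0.0006]]'
```

```text
time: 27.57
position: [0.632, -0.0818, 0.0291]
tool_rot: [0.635, 0.773, 0.0, 0.001]
ft_force: [-0.0, -0.4, -0.3]
grip_width: 0.034
grip_force: 15.0
```

```bash
python3 -m handwheel '[[0,0,0.001,0],[0,0,0.002,0],[0,0,0.003,0],[0,0,0.003,0],[0,0,0.003,0]]'; python3 -c "
from h import *
go([.6309,-.0825],.029,101.1,4); print(robot.get_obs()['ft_force'])"
```

```text
time: 27.98
position: [0.6318, -0.0818, 0.0286]
tool_rot: [0.635, 0.773, 0.0, 0.001]
ft_force: [-1.5, -0.1, 6.9]
grip_width: 0.0338
grip_force: 15.0
pos [ 0.6319 -0.0818  0.0287] std [0. 0. 0.] yaw 101.18 q6 -0.5 t 28.18
shift [-0.0017 -0.0036 -0.0012] turn 0.0002 width 0.0342 F 15.002043396234512
[-0.48710374 -0.07295743  7.54004677]
```

```bash
python3 -m handwheel '[[-0.002,-0.0035,-0.008,0],[-0.002,-0.0035,-0.008,0],[-0.002,-0.0035,-0.003,0],[-0.002,-0.0035,0,0],[-0.002,-0.0035,0,0]]'; python3 -m handwheel '[[0,0,0,0],[0,0,0,0],[0,0,0,0],[0,0,0,0],[0,0,-0.02,0],[0,0,-0.08,0],[0,0,-0.18,0],[0,0,-0.3,0],[0,0,-0.4,0],[0,0,-0.4,0],[0,0,-0.4,0],[0,0,-0.4,0]]' 65; python3 - <<'E'
from h import *
go([.4385,.0845],.10,154)
c=cam("wrist"); 
for l in ("blue_c","amber_c"):
  d=vision.outline_of("wrist",l)[0]; print(piece(c,d["mask"],.025),loops(c,d["mask"],.025))
E
```

```text
time: 28.6
position: [0.6307, -0.0826, 0.0286]
tool_rot: [0.635, 0.773, 0.0, 0.0]
ft_force: [-2.0, 0.6, 9.2]
grip_width: 0.0341
grip_force: 15.0
time: 29.6
position: [0.6299, -0.0822, 0.147]
tool_rot: [0.635, 0.773, -0.0, -0.0]
ft_force: [-1.0, 0.3, -1.1]
grip_width: 0.0565
grip_force: 0.0
pos [ 0.6296 -0.0822  0.1459] std [0.0003 0.0001 0.0005] yaw 101.17 q6 -0.5 t 30.0
shift [ 0.6682 -0.5167  0.155 ] turn -0.1467 width 0.0567 F 0.0
(array([ 0.62928701, -0.08177141]), array([ 0.62910215, -0.08132072]), np.float64(102.07414032495714), array([57.30259599, 35.46513723])) (array([ 0.62956428, -0.08103966]), np.float64(102.19243548952537), np.float64(52.31444904566898))
(array([0.6111585 , 0.01078482]), array([0.61152778, 0.0095122 ]), np.float64(100.89354006430474), array([68.82685461, 43.41691282])) (array([0.61146132, 0.00964427]), np.float64(100.29542645542678), np.float64(64.40047701421982))
```

```bash
python3 -m handwheel '[[0.668,-0.517,0.14,-0.147],[0.668,-0.517,0.14,-0.147],[0.668,-0.517,0.14,-0.147],[0.668,-0.517,0.14,-0.147],[0.668,-0.517,0.14,-0.147],[0.668,-0.517,0.14,-0.147],[0.668,-0.517,0.14,-0.147],[0.668,-0.517,0.14,-0.147],[0.668,-0.517,0.14,-0.147],[0.668,-0.517,0.14,-0.147],[0.668,-0.517,0.14,-0.147],[0.668,-0.517,0.14,-0.147],[0.668,-0.517,0.14,-0.147]]' 65; python3 -c "
from h import *
go([.4385,.0845],.011,153.5)"; python3 m.py wrist w11 opal_c
```

```text
time: 31.23
position: [0.44, 0.0837, 0.1052]
tool_rot: [0.225, 0.974, 0.0, 0.0]
ft_force: [-0.2, 0.4, -0.3]
grip_width: 0.0562
grip_force: 0.0
pos [0.4397 0.0839 0.1051] std [0.0002 0.0001 0.    ] yaw 154.05 q6 -1.18 t 31.63
shift [4.500e-03 1.000e-04 3.138e-01] turn 0.0015 width 0.0561 F 0.0
loops (array([0.3604663 , 0.11507351]), np.float64(65.05759695908394), np.float64(44.4200607981911))
opal_c 0.92 [123. 306.] mean [0.3602 0.1146] mid [0.3605 0.1147] ang 63.4 ext [49. 26.] [181. 130.  78.]
loops (array([0.43579255, 0.08483033]), np.float64(157.5187939539276), np.float64(43.668936214284614))
opal_c 0.64 [239. 320.] mean [0.4362 0.0849] mid [0.4359 0.085 ] ang 156.9 ext [49. 27.] [220. 220. 213.]
```

View pics/w11.png

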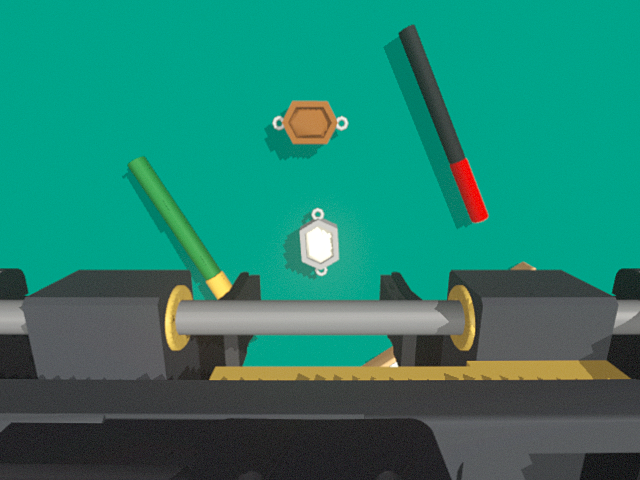

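```bash
python3 - <<'E'
from h import *
c=cam("wrist")
A=ray(c,[[214,318],[270,321.5]],.007)[:,:2]; m=A.mean(0); print(A,m,np.degrees(np.arctan2(*(A[0]-A[1])[::-1])))
a=np.radians(157.4); x=np.array([np.cos(a),np.sin(a)]); y=np.array([x[1],-x[0]])
for rc in ((285,220),(290,230),(270,210),(298,228)):
    p=ray(c,rc,.01)[0,:2]-m; print(rc,(p@x*1000).round(),(p@y*1000).round())
go([.4364,.0848],.011,157.4)
E
```

```text
[[0.4177182  0.09337646]
 [0.45577911 0.07764985]] [0.43674865 0.08551315] 157.54979705274852
(285, 220) -27.0 -74.0
(290, 230) -31.0 -67.0
(270, 210) -15.0 -80.0
(298, 228) -37.0 -69.0
pos [0.4394 0.0841 0.1052] std [0. 0. 0.] yaw 154.1 q6 -1.18 t 32.18
shift [ 0.0101 -0.0024  0.3139] turn -0.0092 width 0.0567 F 0.0
```

```bash
python3 -m handwheel '[[0.0105,-0.002,0.05,-0.0092],[0.0105,-0.002,0.12,-0.0092],[0.0105,-0.002,0.2,-0.0092],[0.0105,-0.002,0.27,-0.0092],[0.0105,-0.002,0.3,-0.0092],[0.0105,-0.002,0.314,-0.0092],[0.0105,-0.002,0.314,-0.0092]]'; python3 -m handwheel '[[0,0,0,0],[0,0,0,0],[0,0,0,0],[0,0,0,0],[0,0,0,0],[0,0,0,0]]' 0 15;  python3 -m handwheel '[[0,0,-0.03,0],[0,0,-0.1,0],[0,0,-0.2,0],[0,0,-0.3,0],[0,0,-0.35,0],[0,0,-0.35,0],[0,0,-0.35,0]]'; python3 -c "
from h import *
go([.6479,-.173],.116,101.1,4)"
```

```text
time: 32.77
position: [0.4361, 0.0849, 0.0104]
tool_rot: [0.196, 0.981, -0.0, -0.001]
ft_force: [0.1, -1.1, -0.1]
grip_width: 0.0566
grip_force: 0.0
time: 33.27
position: [0.4366, 0.085, 0.0114]
tool_rot: [0.196, 0.981, 0.0, 0.0]
ft_force: [-0.5, 0.3, 3.9]
grip_width: 0.0256
grip_force: 15.0
time: 33.85
position: [0.4368, 0.085, 0.1171]
tool_rot: [0.196, 0.981, 0.0, 0.001]
ft_force: [0.1, 1.0, -0.3]
grip_width: 0.0259
grip_force: 15.0
pos [0.436 0.085 0.116] std [0.0005 0.     0.0007] yaw 157.41 q6 -1.24 t 34.05
shift [-0.9826 -0.5226 -0.    ] turn 0.1564 width 0.0258 F 14.999860972166061
```

```bash
python3 -m handwheel '[[-0.983,-0.523,0,0.156],[-0.983,-0.523,0,0.156],[-0.983,-0.523,0,0.156],[-0.983,-0.523,0,0.156],[-0.983,-0.523,0,0.156],[-0.983,-0.523,0,0.156],[-0.983,-0.523,0,0.156],[-0.983,-0.523,0,0.156],[-0.983,-0.523,0,0.156],[-0.983,-0.523,0,0.156],[-0.983,-0.523,0,0.156],[-0.983,-0.523,0,0.156],[-0.983,-0.523,0,0.156],[-0.983,-0.523,0,0.156],[-0.983,-0.523,0,0.156]]'; python3 chk.py '[.6479,-.173]' w12
```

```text
time: 35.3
position: [0.6479, -0.1721, 0.1161]
tool_rot: [0.634, 0.773, -0.0, -0.0]
ft_force: [0.2, -0.8, -0.7]
grip_width: 0.0257
grip_force: 15.0
pos [ 0.6483 -0.1727  0.1162] std [0.0001 0.0003 0.0001] yaw 101.28 q6 -0.62 t 35.7
shift [-0.0006 -0.0013  0.2906] turn 0.0005 width 0.0255 F 14.999918639659882
mark pix [[245.7 320.4]]
(215, np.int64(320), np.int64(321), 2) (216, np.int64(320), np.int64(321), 2) (217, np.int64(320), np.int64(321), 2) (218, np.int64(320), np.int64(321), 2) (219, np.int64(320), np.int64(321), 2) (220, np.int64(320), np.int64(321), 2) (221, np.int64(320), np.int64(321), 2) (222, np.int64(320), np.int64(321), 2) (223, np.int64(320), np.int64(321), 2) (224, np.int64(320), np.int64(321), 2) (225, np.int64(320), np.int64(321), 2) (226, np.int64(320), np.int64(321), 2) (227, np.int64(320), np.int64(321), 2) (228, np.int64(319), np.int64(321), 3) (229, np.int64(318), np.int64(323), 6) (230, np.int64(314), np.int64(326), 13) (231, np.int64(312), np.int64(329), 18) (232, np.int64(310), np.int64(330), 18) (233, np.int64(309), np.int64(331), 11) (234, np.int64(308),
[... 335 characters left out ...]
, np.int64(304), np.int64(337), 5) (244, np.int64(303), np.int64(337), 6) (245, np.int64(289), np.int64(351), 34) (246, np.int64(289), np.int64(352), 35) (247, np.int64(303), np.int64(351), 13) (248, np.int64(303), np.int64(337), 6) (249, np.int64(304), np.int64(337), 6) (250, np.int64(304), np.int64(337), 6) (251, np.int64(304), np.int64(336), 6) (252, np.int64(305), np.int64(336), 6) (253, np.int64(305), np.int64(335), 6) (254, np.int64(306), np.int64(335), 6) (255, np.int64(307), np.int64(334), 6) (256, np.int64(307), np.int64(334), 7) (257, np.int64(308), np.int64(333), 6) (258, np.int64(309), np.int64(331), 3) (259, np.int64(310), np.int64(330), 2) (260, np.int64(329), np.int64(329), 1)
```

View pics/w12.png

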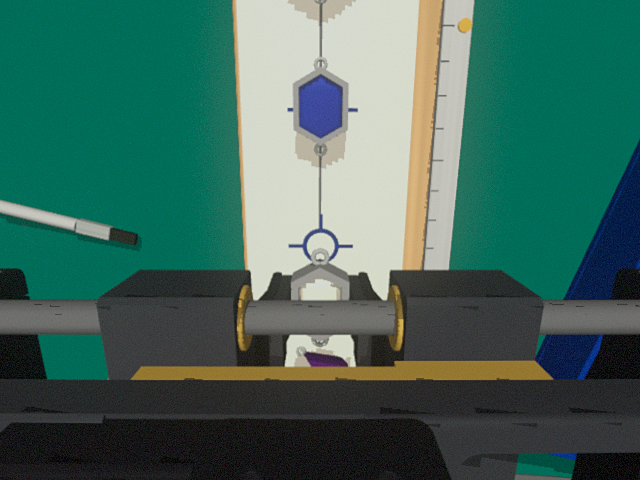

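```bash
python3 -m handwheel '[[0,-0.0015,0.08,0.0005],[0,-0.0015,0.18,0.0005],[0,-0.0015,0.25,0.0005],[0,-0.0015,0.274,0.0005],[0,-0.0015,0.283,0.0005],[0,-0.0015,0.288,0.0005],[0,-0.0015,0.291,0.0005],[0,-0.0015,0.293,0.0005],[0,-0.0015,0.293,0.0005],[0,-0.0015,0.293,0.0005]]'; python3 -c "
from h import *
go([.6479,-.173],.029,101.1,3)"
```

```text
time: 36.58
position: [0.649, -0.1737, 0.0295]
tool_rot: [0.636, 0.772, 0.0, 0.001]
ft_force: [0.0, -0.6, 1.5]
grip_width: 0.0255
grip_force: 15.0
pos [ 0.649  -0.1737  0.0294] std [0. 0. 0.] yaw 101.07 q6 -0.62 t 36.73
shift [ 0.0031 -0.0031  0.0014] turn -0.0001 width 0.026 F 15.000461786985397
```

Barely touching, so I'll correct by 1 mm while seating it, then release and rise for a look over the whole pattern.

```bash
python3 -m handwheel '[[0.003,-0.003,-0.006,0],[0.003,-0.003,-0.003,0],[0.003,-0.003,0,0],[0.003,-0.003,0.002,0],[0.003,-0.003,0.002,0],[0.003,-0.003,0.002,0]]'; python3 -m handwheel '[[0,0,0,0],[0,0,0,0],[0,0,0,0],[0,0,0,0],[0,0,-0.02,0],[0,0,-0.08,0],[0,0,-0.18,0],[0,0,-0.3,0],[0,0,-0.4,0],[0,0,-0.4,0],[0,0,-0.4,0],[0,0,-0.4,0]]' 55; python3 - <<'E'
from h import *
go([.63,-.03],.2,0)
go([.63,-.03],.2,101.1,1)
E
```

```text
time: 37.23
position: [0.6466, -0.1723, 0.0293]
tool_rot: [0.636, 0.772, -0.0, -0.0]
ft_force: [-2.5, 1.5, 11.6]
grip_width: 0.0255
grip_force: 15.0
time: 38.23
position: [0.6463, -0.1723, 0.1472]
tool_rot: [0.636, 0.772, -0.0, -0.0]
ft_force: [0.0, -0.6, -0.8]
grip_width: 0.0478
grip_force: 0.0
pos [ 0.646  -0.1722  0.1461] std [0.0003 0.0001 0.0005] yaw 101.07 q6 -0.62 t 38.63
shift [ 0.4757  0.0384 -0.1791] turn -0.2193 width 0.0476 F 0.0
pos [ 0.6466 -0.1725  0.1466] std [0. 0. 0.] yaw 101.07 q6 -0.62 t 38.68
shift [ 0.4767  0.0368 -0.1777] turn -0.0001 width 0.0481 F 0.0
```

```bash
python3 -m handwheel '[[0.468,0.07,-0.28,-0.219],[0.468,0.07,-0.28,-0.219],[0.468,0.07,-0.28,-0.219],[0.468,0.07,-0.28,-0.219],[0.468,0.07,-0.28,-0.219],[0.468,0.07,-0.28,-0.219],[0.468,0.07,-0.28,-0.219],[0.468,0.07,-0.28,-0.219],[0.468,0.07,-0.28,-0.219],[0.468,0.07,-0.28,-0.219],[0.468,0.07,-0.28,-0.219],[0.468,0.07,-0.28,-0.219],[0.468,0.07,-0.28,-0.219],[0.468,0.07,-0.28,-0.219],[0.468,0.07,-0.28,-0.219],[0.468,0.07,-0.28,-0.219]]'; python3 - <<'E'
from h import *
pose(6); c=cam("wrist"); cv2.imwrite("pics/w13.png",c["frame"][:,:,::-1])
mk=dict(zip(NAMES,[(.5935,.102),(.6122,.0104),(.6309,-.0825),(.6479,-.173)]))
print({k:pix(c,[*v,.018])[0].round() for k,v in mk.items()})
for l in NAMES:
  for d in vision.outline_of("wrist",l)[:1]:
    m,mid,a,e=piece(c,d["mask"],.025); print(l,round(d["conf"],2),np.round(d["point"]),"mm from mark",((m-mk[l])*1000).round(1),((mid-mk[l])*1000).round(1),"pca",a.round(1),"loops",loops(c,d["mask"],.025)[1].round(1),e.round())
E
```

```text
time: 40.02
position: [0.6405, -0.0308, 0.2314]
tool_rot: [0.001, 1.0, 0.0, -0.0]
ft_force: [-0.6, -0.3, -0.2]
grip_width: 0.048
grip_force: 0.0
{'red_c': array([170., 453.]), 'amber_c': array([189., 360.]), 'blue_c': array([207., 268.]), 'opal_c': array([224., 180.])}
red_c 0.78 [171. 459.] mm from mark [-0.1  2.4] [0.5 2.5] pca 97.0 loops 99.2 [79. 52.]
amber_c 0.62 [185. 362.] mm from mark [-1.3 -0.3] [-0.7 -1.1] pca 102.5 loops 101.1 [69. 44.]
blue_c 0.83 [209. 266.] mm from mark [-1.6 -0.5] [-1.3 -0.4] pca 103.5 loops 101.0 [58. 36.]
opal_c 0.76 [221. 178.] mm from mark [-3.2  0.3] [-3.2  0.2] pca 103.3 loops 101.2 [48. 28.]
```

View pics/w13.png

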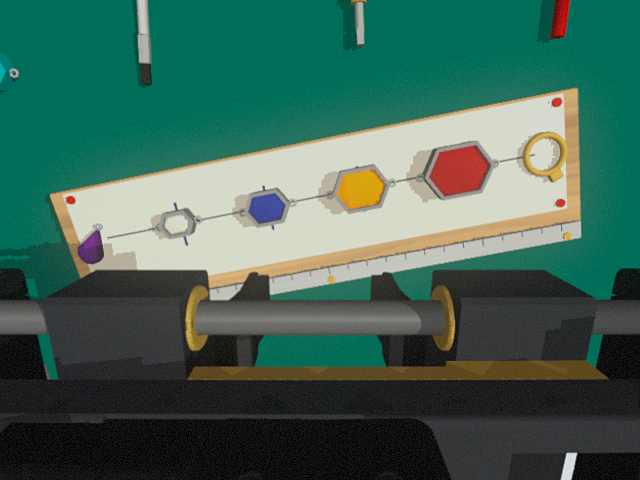

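```bash
python3 - <<'E'
from h import *
mk=dict(zip(NAMES,[(.5935,.102),(.6122,.0104),(.6309,-.0825),(.6479,-.173)]))
a=np.radians(101.2); u=np.array([np.cos(a),np.sin(a)]); n=np.array([u[1],-u[0]])
for cn in ("wrist","scene","top"):
  c=cam(cn); f=c["frame"].astype(int)
  for l in NAMES:
    q=pix(c,[*mk[l],.018])[0].round().astype(int); s=40
    sl=(slice(max(q[0]-s,0),q[0]+s),slice(max(q[1]-s,0),q[1]+s)); F=f[sl]
    ink=np.argwhere((F[:,:,2]-F[:,:,0]>25)&(F.sum(2)<420))+[sl[0].start,sl[1].start]
    o=vision.outline_of(cn,l); 
    if not o: print(cn,l,"none"); continue
    m,mid,ang,e=piece(c,o[0]["mask"],.025)
    r=[]
    if len(ink):
        P=ray(c,ink,.018)[:,:2]-mk[l]; t=P@u; w=P@n; k=(abs(t)<.004)&(abs(w)<.035)&(abs(w)>.012)
        if k.any(): r=[round(1000*w[k].min(),1),round(1000*w[k].max(),1),"t",round(1000*np.median(t[k]),1)]
    print(cn,l,"along",((mid-mk[l])@u*1000).round(1),((m-mk[l])@u*1000).round(1),"across",((mid-mk[l])@n*1000).round(1),((m-mk[l])@n*1000).round(1),"ang",ang.round(1),"ticks",r)
E
```

```text
wrist red_c along 1.9 2.1 across 0.0 -0.0 ang 96.7 ticks []
wrist amber_c along -3.9 -1.2 across -1.4 -1.4 ang 97.4 ticks []
wrist blue_c along -203.8 -205.9 across -168.3 -169.1 ang 168.4 ticks [np.float64(-22.0), np.float64(21.7), 't', np.float64(0.1)]
wrist opal_c along 1.0 0.9 across -2.6 -2.8 ang 104.4 ticks [np.float64(-22.2), np.float64(21.6), 't', np.float64(0.1)]
scene red_c along 0.1 -0.3 across 0.5 1.4 ang 117.2 ticks []
scene amber_c along -2.1 -2.1 across -1.0 -0.5 ang 118.4 ticks []
scene blue_c along -1.1 -1.4 across 0.3 0.3 ang 126.1 ticks [np.float64(-18.8), np.float64(21.6), 't', np.float64(-0.2)]
scene opal_c along -0.0 0.1 across -1.7 -1.6 ang 108.4 ticks [np.float64(12.5), np.float64(21.9), 't', np.float64(-1.9)]
top red_c none
top amber_c none
top blue_c along -232.0 -233.2 across -184.5 -184.1 ang 86.9 ticks [np.float64(-21.8), np.float64(22.4), 't', np.float64(-1.3)]
top opal_c along -1.1 -0.9 across -2.0 -1.8 ang 104.7 ticks [np.float64(-21.5), np.float64(-15.6), 't', np.float64(-1.5)]
```

```bash
python3 -m handwheel '[[-0.018,-0.473,0.3,0.219],[-0.018,-0.473,0.438,0.219],[-0.018,-0.473,0.438,0.219],[-0.018,-0.473,0.438,0.219],[-0.018,-0.473,0.438,0.219],[-0.018,-0.473,0.438,0.219],[-0.018,-0.473,0.438,0.219],[-0.018,-0.473,0.438,0.219],[-0.018,-0.473,0.438,0.219],[-0.018,-0.473,0.438,0.219],[-0.018,-0.473,0.438,0.219],[-0.018,-0.473,0.438,0.219],[-0.018,-0.473,0.438,0.219],[-0.018,-0.473,0.438,0.219],[-0.018,-0.473,0.438,0.219]]' 60; python3 -c "
from h import *
go([.6458,-.1725],.029,101.2)"
```

```text
time: 42.57
position: [0.6457, -0.1727, 0.1001]
tool_rot: [0.635, 0.773, -0.0, 0.0]
ft_force: [-1.1, 0.0, 0.2]
grip_width: 0.0523
grip_force: 0.0
pos [ 0.6457 -0.1726  0.1001] std [0. 0. 0.] yaw 101.12 q6 -0.62 t 42.97
shift [0.0004 0.0004 0.2369] turn -0.0002 width 0.0522 F 0.0
```

```bash
python3 -m handwheel '[[0,0,0.08,0],[0,0,0.16,0],[0,0,0.21,0],[0,0,0.23,0],[0,0,0.236,0],[0,0,0.236,0],[0,0,0.236,0]]'; python3 -m handwheel '[[0,0,0,0],[0,0,0,0],[0,0,0,0],[0,0,0,0],[0,0,0,0],[0,0,-0.005,0],[0,0,-0.012,0],[0,0,-0.012,0],[0,0,-0.012,0],[0,0,-0.012,0]]' 0 15; python3 -c "
from h import *
go([.6480,-.1731],.029,101.2)"
```

```text
time: 43.55
position: [0.6465, -0.173, 0.0303]
tool_rot: [0.636, 0.772, 0.0, 0.001]
ft_force: [0.5, -0.4, -0.4]
grip_width: 0.0527
grip_force: 0.0
time: 44.38
position: [0.6457, -0.1726, 0.0329]
tool_rot: [0.636, 0.772, -0.0, -0.0]
ft_force: [0.2, 0.2, 0.0]
grip_width: 0.0257
grip_force: 15.0Traceback (most recent call last):
  File "<string>", line 3, in <module>
    go([.6480,-.1731],.029,101.2)
    ~~^^^^^^^^^^^^^^^^^^^^^^^^^^^
  File "h.py", line 47, in go
    p,M,s=pose(n); o=robot.get_obs(); cur=np.degrees(np.arctan2(M[1,0],M[0,0]))
          ~~~~^^^
  File "h.py", line 43, in pose
    o=robot.get_obs(); ps.append(o["position"]); qs.append(o["tool_rot"]); vision.camera("top")
                                                                           ~~~~~~~~~~~~~^^^^^^^
ValueError: 200 camera calls are used up
```

```bash
python3 -m handwheel '[[-0.003,0.007,0,0],[-0.003,0.007,0,0],[-0.003,0.007,0,0],[-0.003,0.007,0.005,0],[-0.003,0.007,0.009,0],[-0.003,0.007,0.012,0],[-0.003,0.007,0.012,0],[-0.003,0.007,0.012,0],[-0.003,0.007,0.012,0]]'
```

```text
time: 45.38
position: [0.6479, -0.1731, 0.0296]
tool_rot: [0.636, 0.772, -0.0, -0.0]
ft_force: [-0.9, 0.5, 3.8]
grip_width: 0.026
grip_force: 15.0
```

At (0.6479, -0.1731), right on mark 4 and in light contact (3.8 N). Releasing, rising clear and handing in.

```bash
python3 -m handwheel '[[0,0,0,0],[0,0,0,0],[0,0,0,0],[0,0,0,0],[0,0,-0.02,0],[0,0,-0.08,0],[0,0,-0.18,0],[0,0,-0.3,0],[0,0,-0.4,0],[0,0,-0.5,0],[0,0,-0.5,0],[0,0,-0.5,0],[0,0,-0.5,0]]' 60; python3 -c "
from rig import job; print(job.hand_in())"
```

```text
time: 46.47
position: [0.6474, -0.1729, 0.1791]
tool_rot: [0.636, 0.772, -0.0, -0.0]
ft_force: [-0.3, -0.0, 0.1]
grip_width: 0.0523
grip_force: 0.0
the job is handed in; nothing more can be done
None
```

I handed the job in at about 46 s with red, amber, blue and opal laid in that order from ring to drop. By camera they sat within about 2–3 mm of their marks; I then regripped opal to centre it but had no camera calls left, so its final spot is known only from the arm reading.

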